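# Hold a test card down on the spring contacts of a test fixture

## Task

Slide the yellow shutter on top of the grey test fixture fully open, then take the card with the blue grip out of its stand, pass it foot first through the slot and press the spring contact bed inside down by at least 6 mm. Finish while still holding the card by its grip and keeping the bed pressed down: do not let go at the end. Leave the orange card in its stand and the memory stick, heat sink and tape roll where they lie.

Things in the scene. Friction and masses are not known exactly. Their poses are not given: they have to be found in the camera images.
- shutter (a joint): Flat yellow shutter that covers the slot in the fixture's top; slides along the fixture's +y axis, 0 (closed) to 0.070 m (fully open, at its stop; the slot is clear from 0.060). It starts between 0 and 0.020, stays where it is left; sliding resistance about 1.5 N
- shutter_grip (a point): Centre of the black upright block that serves as the shutter's grip: 26 mm along the fixture's x, 14 mm along its y, 30 mm tall; pinch it across its 14 mm (along y) from above. The flat shutter is 15 mm below this point. Axes as the fixture's: +y is the opening direction. To the left a microscope overhangs the bench (y above 0.15 m): keep clear of it
- slot_mouth (a point): Centre of the slot, on the top face of the fixture, 65 mm above the bench. Slot: 10 mm along x, 52 mm along y, straight down through a 10 mm plate, mouth bevelled 3 mm. Fixture: fixed grey hollow box 90 (x) by 170 (y) by 65 mm, clear window; place and yaw vary. Rails 6 mm high run along y, 22 to 28 mm either side of the slot's centre line. z is up
- contact_bed (a joint): Spring bed under the slot: its top is 40 mm below the slot mouth at 0 and sinks to 50 mm below at 0.010 m (hard stop). 3 N moves it off 0, about 8 N holds it at 0.010; it springs back when let go
- card_blue_grip (a point): Centre of the blue grip of the card to use, 88 mm above the card's foot. Grip: 16 mm thick (x), 50 mm wide (y), 36 mm tall (z, up); grasp it across its thickness. The card (106 mm tall, 60 g, symmetrical under a half turn) starts upright in a fixed grey stand: block 36 x 76 mm, 30 mm tall, with a pocket 26 mm deep, 3 mm play
- card_blue_foot (a point): Centre of the blue card's lower edge (4 mm above the bench in the stand); axes as the grip's. The green blade from here to the grip is 8 mm thick (x), 50 mm wide (y), 70 mm long; its lowest 4 mm are narrowed to 5 by 46 mm
- card_orange_grip (a point): Centre of the orange grip of the other card, same shape, in a stand of the same kind; the two change places. It stays in its stand
- stick_mid (a point): Centre of an orange memory stick lying on the bench, 18 x 54 x 8 mm; leave it
- heat_sink_mid (a point): Centre of a black finned heat sink, 40 x 40 x 22 mm; leave it
- tape_mid (a point): Centre of a roll of amber tape lying flat, 74 mm across, 15 mm high; leave it

How it is judged:
On the way, in this order (a step that is already met when the one before it is completed fails the run):
1. the shutter is slid fully open (value of joint shutter above 0.06 m), for 0.2 s.
2. the blue card is lifted out of its stand (height (world z) of card_blue_foot above 0.035 m and contact force between the fingers and card_blue above 1 N), for 0.2 s.
3. the blue card's foot is through the slot (height (world z) of card_blue_foot below 0.05 m and horizontal distance between card_blue_foot and slot_mouth below 0.008 m), for 0.1 s.
At the end, for the whole second after the job is handed in: The blue card stands upright (0.15 rad) in the slot, foot within 8 mm of its centre, at rest, held by its grip (grasp point within 33 mm of the grip's centre), pressing the bed down over 5 mm; shutter open over 60 mm; orange card still standing in its stand (value of joint contact_bed above 0.005 m and contact force between card_blue and contact_bed above 2 N and value of joint shutter above 0.06 m and horizontal distance between card_blue_foot and slot_mouth below 0.008 m and angle between card_blue_foot's own z axis and vertical below 0.15 rad and contact force between the fingers and card_blue above 2 N and distance between the grasp point and card_blue_grip below 0.033 m and linear speed of card_blue below 0.02 m/s and height (world z) of card_orange_grip below 0.1 m and angle between card_orange_grip's own z axis and vertical below 0.2 rad); the arm keeps its last pose, push and grip.
It fails at once if the orange card was disturbed (distance of card_orange_grip from where it was at the start of the episode above 0.03 m).
It fails at once if the memory stick was moved (distance of stick_mid from where it was at the start of the episode above 0.03 m).
It fails at once if the heat sink was moved (distance of heat_sink_mid from where it was at the start of the episode above 0.03 m).
It fails at once if the tape roll was moved (distance of tape_mid from where it was at the start of the episode above 0.03 m).
It also fails if it takes over 58 s, if anything falls off the work surface, if the arm or the gripper's body presses on something with over 40 N, if the wrist force passes 120 N, or if a joint passes its speed limit or range.

## Robot

A 6-joint arm with a two-finger parallel gripper is mounted at the origin on a cart in front of the work surface, level with it; the furniture and walls round the work are solid. World frame = base frame: x ahead of the robot, y to its left, z up, the work surface at z = 0. Lengths are in m, angles in rad, forces in N, time in s.
With the tool pointing down it reaches from about 0.275 to 0.775 m from the base axis. Payload 14.6 kg.
Tool frame: the origin (TCP) lies midway between the tips of the shut fingers; the grasp point (between the pads) lies 19 mm behind it; x points along the fingers, z is the direction in which the jaws open and shut, and the axes are right-handed (so a half turn about x gives the same grasp; the last joint's range is limited). The gripper opens to 85 mm and grips with 20 to 120 N. Pads are 22 mm wide; open, the fingers measure 114 mm over their backs; the gripper's body (76 mm by 85 mm) begins 54 mm behind the grasp point. The pads swing forward as they close: fully open they stand 13 mm farther back than shut.
Start: joints at [1.053, 0.263, -0.048, 1.259, 0, 1.415], TCP at [0.186, 0.491, 0.231] pointing down, gripper open.
Joint ranges: [-2.65, 2.65], [-0.89, 1.7], [-1.18, 1.37], [-2.13, 2.11], [-1.35, 1.29], [-3.14, 3.14]. Speed limits (rad/s): [1.89, 1.89, 2.57, 2.79, 3.14, 3.14].

## Interface

Orientations are given as a unit quaternion [w, x, y, z].
In Python, from workcell import monitor, vision, arm gives the robot as it stands. The module is installed in compiled form; this text tells all that it offers.
- The arm moves only by the tool jog_arm, never from a script. Its argument "deltas" is a list of rows, each a list of 4 numbers: the shift along the world's x, y, z normalised to -1 to 1, where 1 is 0.3 m, then the turn about the world's z normalised to -1 to 1, where 1 is pi rad. In form: [[dx, dy, dz, yaw], ...]. A call has 1 to 12 rows; each row is the pose to reach, as a shift and turn from the pose commanded when the call began, turning the shorter way round; what a row does not reach only later rows make up. A row lasts 1/10 s, in which the tool goes at most 50 mm and 8.59 degrees, less where a joint would pass 70% of its speed; a pose out of reach is approached as far as the arm can. A call with a number of a shift or a turn outside -1 to 1 is refused whole. A call with a gripper value outside its range is refused whole. "claw" is the opening, from -1 (shut) to 1 (fully open), set as the call begins (left out, the last holds). The fingers move at their own pace and stop on an object; "force" is the grip in N (left out, the last holds). Time passes only in rows, so rows that repeat a pose let the fingers close. It gives the time, the measured TCP pose, the force and the opening at its end, in the units of the state.
- monitor.get_obs(): the state, without advancing time (a new reading comes with each control period).
- vision.snapshot(name): name is "scene" or "side" or "wrist"; returns a dict with "pixels" (384x512x3 uint8, blue, green, red), "fx", "fy", "cx", "cy" (pixels), "R" (3x3) and "t" (3): a world point X has camera coordinates R X + t. Camera axes: x right, y down, z forward; pixel columns grow to the right and rows downward; lengths in m; the calibration is good to about 2 mm. The wrist camera is an equidistant fisheye: a pixel r from the principal point sees the ray r / f radians off the axis. A picture is of the moment at which its call begins. There is no depth.
- arm.hand_in(): hands the job in, once; it reports no verdict.
The state is a dict: "time_s": time; "joints": joint angles; "dq": joint speeds; "joint_torque": joint torques, N m; "position": TCP position; "orientation": TCP orientation; "contact_force": force on the tool from outside, world axes, zero at the start; "torque": the same for the moment, N m; "finger_gap": finger opening in m.
Only numpy, scipy, OpenCV 4.12 (cv2) and the standard library are available. Lean on these libraries where they do the work, as an engineer would, in place of code of your own. Each camera call takes 0.05 s, during which the arm holds its last target.

## Working session

There is one attempt and no reset: what is moved stays moved. The work goes in short steps, Python scripts to look and compute and a tool call to move; the robot and the scene stay as the last step left them, time stands still between calls to the robot, and variables do not carry over. Pictures are saved under pics/ and viewed, and the job is handed in when it is done.

Besides the shell and the picture viewer there is one more tool, called as name(argument=value, ...) on one line, values as JSON. jog_arm: Moves the arm, as the interface text tells. Scaled input: -1 to 1 covers 0.3 m each way for a shift and pi rad each way for a turn. Its arguments: {"type":"object","properties":{"deltas":{"type":"array"},"claw":{"type":"number"},"force":{"type":"number"}},"required":["deltas"]}

```bash
mkdir -p pics; cat > h.py <<'E'
import numpy as np, cv2
from workcell import monitor, vision, arm
def snap(name,tag):
    s=vision.snapshot(name); im=np.array(s["pixels"]); cv2.imwrite(f"pics/{tag}.png",im)
    np.savez(f"pics/{tag}.npz",**{k:np.array(s[k]) for k in s}); return s
def ray(s,u,v,fish=False):
    x=(u-float(s["cx"]))/float(s["fx"]);y=(v-float(s["cy"]))/float(s["fy"])
    if fish:
        r=np.hypot(x,y); d=np.array([np.sin(r)*x/max(r,1e-9),np.sin(r)*y/max(r,1e-9),np.cos(r)])
    else: d=np.array([x,y,1.])
    R=np.array(s["R"]);t=np.array(s["t"]); return -R.T@t, R.T@d
def at_z(s,u,v,z,fish=False):
    c,d=ray(s,u,v,fish); return c+d*(z-c[2])/d[2]
def load(tag): return dict(np.load(f"pics/{tag}.npz"))
def proj(s,X):
    p=s["R"]@np.array(X)+s["t"]; return [float(s["fx"])*p[0]/p[2]+float(s["cx"]),float(s["fy"])*p[1]/p[2]+float(s["cy"])]
E
python3 - <<'E'
from h import *
o=monitor.get_obs(); print(o)
for n in ["scene","side","wrist"]:
    s=snap(n,n+"0"); print(n,s["fx"],s["cx"],s["cy"],(-np.array(s["R"]).T@s["t"]).round(3))
E
```

```text
{'time_s': 0.0, 'joints': array([ 1.05268372e+00,  2.63529651e-01, -4.89264717e-02,  1.25937561e+00,
       -2.03297188e-06,  1.41549751e+00]), 'dq': array([-9.01302985e-06, -2.52952526e-04,  6.49891604e-04,  2.71498956e-03,
        4.55481897e-04, -1.29940957e-03]), 'joint_torque': array([ 2.02493029e-03, -6.37611008e+01,  3.84561360e+01,  1.35607109e-02,
       -4.43885440e-06, -2.28424545e-05]), 'position': array([0.18620061, 0.49059355, 0.23082544]), 'orientation': array([ 0.5816726 , -0.40174803,  0.58233165,  0.40142914]), 'contact_force': array([ 0.05291531,  0.13263906, -0.14037706]), 'torque': array([-0.02691271,  0.02377848,  0.05642995]), 'finger_gap': 0.08553583955068488}
scene 449.10156644982015 258.5862842599443 192.01874350450794 [-0.064  0.264  0.57 ]
side 495.94285241966276 261.03395731304164 193.28949384910112 [ 0.712 -0.536  0.997]
wrist 297.3186396354542 252.33488667420679 189.33246181335514 [0.12  0.514 0.373]
```

View pics/scene0.png

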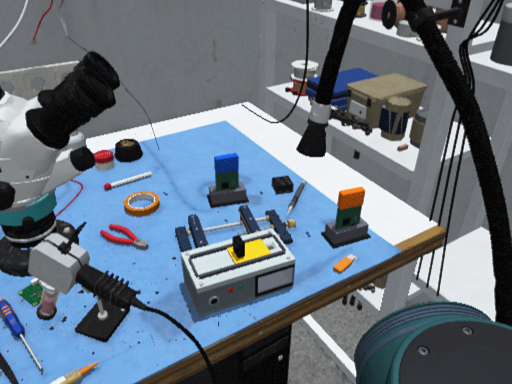

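View pics/side0.png

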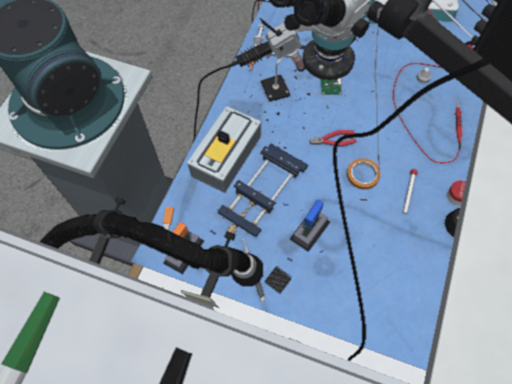

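View pics/wrist0.png

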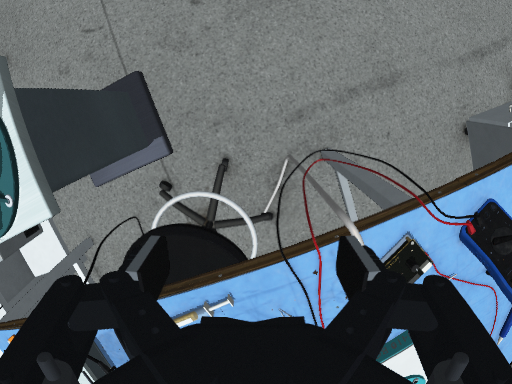

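The scene camera shows the fixture near (238,270), the blue card near (227,170) and the orange card near (349,205). The side camera shows them at (225,150), (313,215) and (180,240). I'll zoom in on these.

```bash
python3 - <<'E'
from h import *
a=cv2.imread("pics/scene0.png"); b=cv2.imread("pics/side0.png")
cv2.imwrite("pics/c1.png",cv2.resize(a[195:325,170:310],None,fx=5,fy=4.6*5/4.6*0.9,interpolation=cv2.INTER_CUBIC))
cv2.imwrite("pics/c1.png",cv2.resize(a[200:320,170:310],None,fx=5,fy=5,interpolation=cv2.INTER_CUBIC))
cv2.imwrite("pics/c2.png",cv2.resize(b[95:215,180:340],None,fx=5,fy=5,interpolation=cv2.INTER_CUBIC))
cv2.imwrite("pics/c3.png",cv2.resize(a[140:220,190:270],None,fx=7,fy=7,interpolation=cv2.INTER_CUBIC))
cv2.imwrite("pics/c4.png",cv2.resize(b[190:260,270:350],None,fx=8,fy=8,interpolation=cv2.INTER_CUBIC))
E
```

```text
(no output)
```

View pics/c1.png

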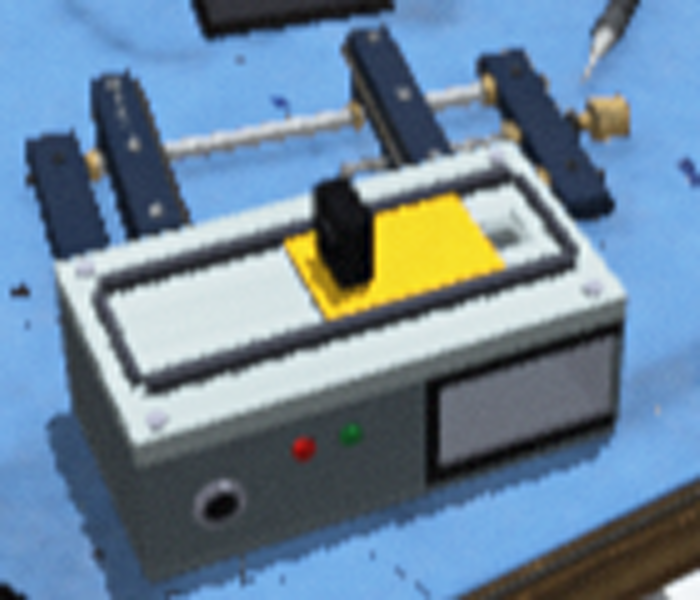

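View pics/c2.png

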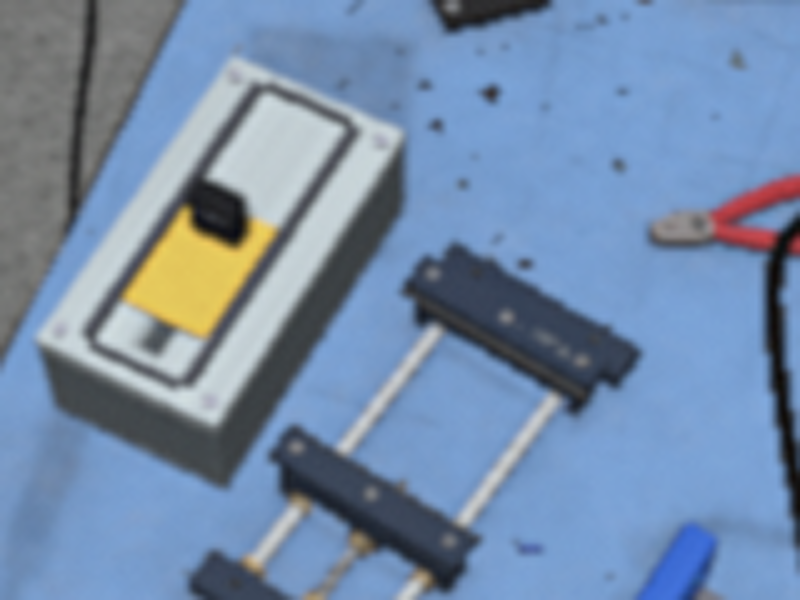

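View pics/c3.png

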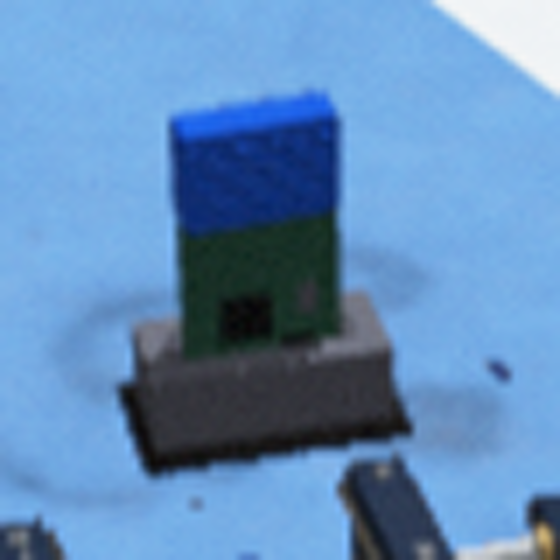

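View pics/c4.png

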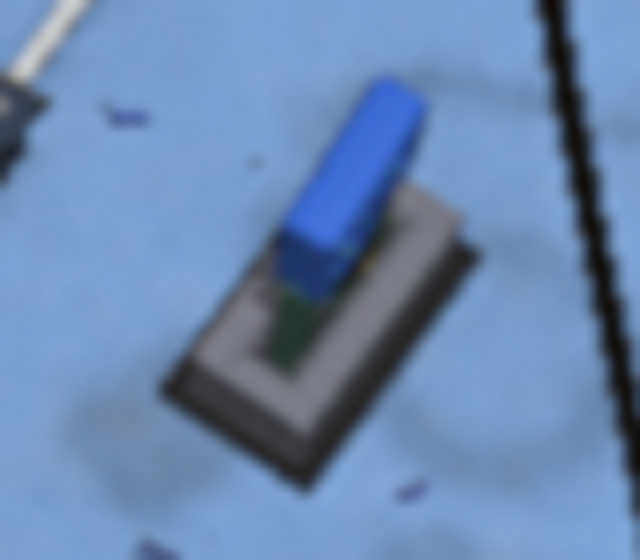

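```bash
python3 - <<'E'
from h import *
A=load("scene0");B=load("side0")
def f(s,pts,o,k,z): return np.array([at_z(s,o[0]+(x+.5)/k-.5,o[1]+(y+.5)/k-.5,z)[:2] for x,y in pts])
a=f(A,[(60,262),(515,145),(625,298),(137,450)],(170,200),5,.065)
b=f(B,[(402,132),(215,427),(38,343),(235,58)],(180,95),5,.065)
for n,q in(("scene",a),("side",b)):
    print(n,q.round(4).tolist(),"mid",q.mean(0).round(4),"sides",[np.linalg.norm(q[i]-q[i-1]).round(3) for i in range(4)],
     "yaw long",np.degrees(np.arctan2(*( (q[0]-q[1]+q[3]-q[2])[::-1]))).round(2))
# slide grip top z .065+? 
print("yellow edges scene", f(A,[(285,240),(457,193),(507,265),(322,322)],(170,200),5,.068).round(4).tolist())
print("yellow side", f(B,[(278,225),(205,338),(122,298),(190,208)],(180,95),5,.068).round(4).tolist())
print("slot scene", f(A,[(505,232)],(170,200),5,.065).round(4), f(B,[(155,338)],(180,95),5,.065).round(4))
# blue grip top z .110
print("blue scene",f(A,[(172,120),(323,93),(338,117),(175,138)],(190,140),7,.110).round(4).tolist())
print("blue side",f(B,[(385,75),(428,100),(325,252),(278,225)],(270,190),8,.110).round(4).tolist())
print("standB",f(B,[(460,215),(300,432),(190,360)],(270,190),8,.03).round(4).tolist())
print("standA",f(A,[(132,325),(370,293),(392,345),(135,365)],(190,140),7,.03).round(4).tolist())
E
```

```text
scene [[0.4884, 0.0625], [0.4611, -0.1037], [0.374, -0.0895], [0.3966, 0.0781]] mid [ 0.43   -0.0131] sides [np.float64(0.093), np.float64(0.168), np.float64(0.088), np.float64(0.169)] yaw long 81.51
side [[0.4846, 0.0668], [0.4622, -0.1021], [0.3747, -0.0904], [0.3983, 0.0788]] mid [ 0.4299 -0.0117] sides [np.float64(0.087), np.float64(0.17), np.float64(0.088), np.float64(0.171)] yaw long 82.25
yellow edges scene [[0.4556, -0.0059], [0.4461, -0.0692], [0.4054, -0.0632], [0.4137, 0.0034]]
yellow side [[0.4509, -0.0003], [0.4425, -0.0647], [0.4009, -0.0586], [0.411, -0.0055]]
slot scene [[ 0.4228 -0.074 ]] [[ 0.4213 -0.0706]]
blue scene [[0.6796, -0.101], [0.6709, -0.1479], [0.6556, -0.1443], [0.6695, -0.0967]]
blue side [[0.6676, -0.0975], [0.6796, -0.1004], [0.6681, -0.1481], [0.6552, -0.1453]]
standB [[0.6945, -0.0906], [0.6734, -0.1636], [0.6403, -0.1545]]
standA [[0.6977, -0.0923], [0.675, -0.1661], [0.6452, -0.1565], [0.6768, -0.0827]]
```

```bash
python3 - <<'E'
from h import *
A=load("scene0");B=load("side0")
b=cv2.imread("pics/side0.png");cv2.imwrite("pics/c5.png",cv2.resize(b[0:130,180:400],None,fx=3.6,fy=3.6,interpolation=cv2.INTER_CUBIC))
b=cv2.imread("pics/scene0.png");cv2.imwrite("pics/c6.png",cv2.resize(b[40:384,0:220],None,fx=1.7,fy=1.7,interpolation=cv2.INTER_CUBIC))
for z in(0,.1,.2,.3):
  print(z,"side base",at_z(B,325,62,z)[:2].round(3),"blk",at_z(B,275,88,z)[:2].round(3),"clamp",at_z(B,285,42,z)[:2].round(3),"cable-left",at_z(B,197,80,z)[:2].round(3))
  print(z,"scene clamp",at_z(A,55,262,z)[:2].round(3),"blk",at_z(A,105,315,z)[:2].round(3),"scopebody",at_z(A,25,235,z)[:2].round(3))
# grip
def f(s,pts,o,k,z): return np.array([at_z(s,o[0]+(x+.5)/k-.5,o[1]+(y+.5)/k-.5,z)[:2] for x,y in pts])
a=cv2.imread("pics/scene0.png"); b=cv2.imread("pics/side0.png")
cv2.imwrite("pics/g1.png",cv2.resize(a[230:265,220:260],None,fx=15,fy=15,interpolation=cv2.INTER_CUBIC))
cv2.imwrite("pics/g2.png",cv2.resize(b[120:160,205:250],None,fx=15,fy=15,interpolation=cv2.INTER_CUBIC))
E
```

```text
0 side base [0.563 0.338] blk [0.47  0.215] clamp [0.444 0.367] cable-left [0.276 0.171]
0 scene clamp [0.656 0.246] blk [0.483 0.205] scopebody [0.768 0.28 ]
0.1 side base [0.578 0.251] blk [0.494 0.14 ] clamp [0.471 0.277] cable-left [0.319 0.1  ]
0.1 scene clamp [0.529 0.249] blk [0.387 0.215] scopebody [0.622 0.277]
0.2 side base [0.593 0.163] blk [0.518 0.064] clamp [0.498 0.186] cable-left [0.363 0.029]
0.2 scene clamp [0.403 0.253] blk [0.291 0.226] scopebody [0.476 0.274]
0.3 side base [0.608 0.075] blk [ 0.543 -0.011] clamp [0.525 0.095] cable-left [ 0.407 -0.042]
0.3 scene clamp [0.277 0.256] blk [0.195 0.236] scopebody [0.33  0.271]
```

View pics/c5.png

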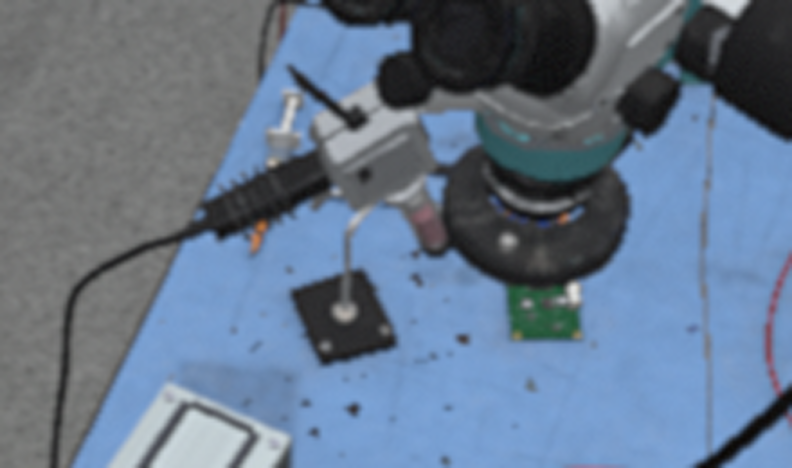

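View pics/c6.png

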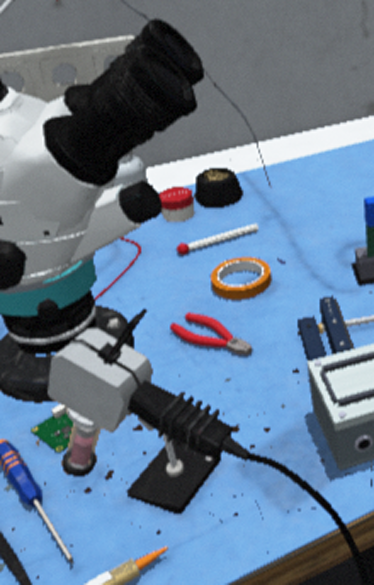

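View pics/g1.png

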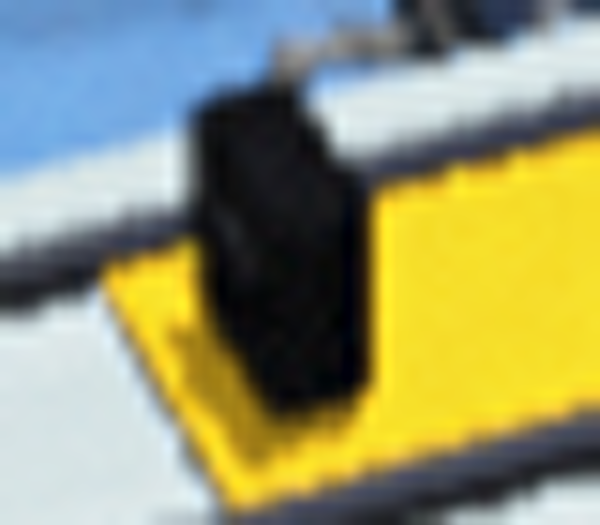

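View pics/g2.png

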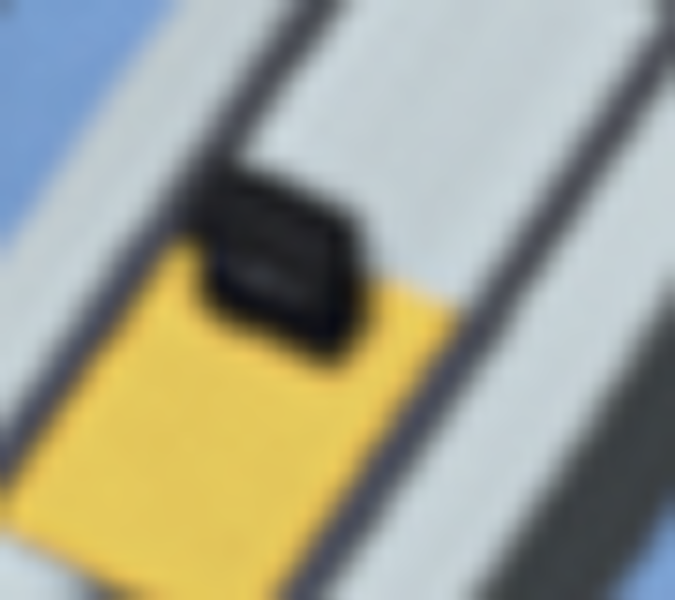

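```bash
cat > fit.py <<'E'
from h import *
from scipy.optimize import minimize
def boxpts(x,y,z,yaw,d):
    c,s=np.cos(yaw),np.sin(yaw); return [(x+c*a*d[0]/2-s*b*d[1]/2,y+s*a*d[0]/2+c*b*d[1]/2,z+e*d[2]/2) for a in(-1,1) for b in(-1,1) for e in(-1,1)]
K=8
def cost(p,views,d,yaw=None,zfix=None):
    tot=0
    for s,m,(u0,v0) in views:
        P=np.array([proj(s,X) for X in boxpts(p[0],p[1],p[2],p[3] if yaw is None else yaw,d)])
        P=((P-[u0,v0]+.5)*K-.5).astype(np.float32)
        h=cv2.convexHull(P); r=np.zeros(m.shape,np.uint8); cv2.fillConvexPoly(r,np.round(h*16).astype(np.int32),1,shift=4)
        tot+=np.sum(r.astype(bool)^m)/ (K*K)
    return tot
def mask(tag,box,fn):
    im=cv2.imread(f"pics/{tag}.png"); u0,v0,u1,v1=box
    c=cv2.resize(im[v0:v1,u0:u1],None,fx=K,fy=K,interpolation=cv2.INTER_CUBIC)
    return (load(tag),fn(c.astype(int)),(u0,v0))
def fit(p0,views,d,yaw=None):
    best=None
    for st in (.01,.004,.002):
        sim=[p0]+[np.array(p0)+np.eye(4)[i]*(st if i<3 else st*20) for i in range(4)]
        r=minimize(cost,p0,args=(views,d,yaw),method="Nelder-Mead",options=dict(initial_simplex=sim,maxiter=300,xatol=1e-5,fatol=1e-3)); p0=r.x
    return r
E
python3 - <<'E'
from fit import *
dark=lambda c:c.max(2)<62
V=[mask("scene0",(226,232,250,262),dark),mask("side0",(212,126,236,146),dark)]
for i,v in enumerate(V): cv2.imwrite(f"pics/m{i}.png",v[1]*255)
r=fit([.43,-.01,.083,np.radians(-8)],V,(.026,.014,.030)); print("grip",r.x,np.degrees(r.x[3]),r.fun,[v[1].sum()/64 for v in V])
blue=lambda c:(c[:,:,0]>90)&(c[:,:,0]>c[:,:,2]*2.6)&(c[:,:,0]>1.5*c[:,:,1])
V=[mask("scene0",(208,145,245,180),blue),mask("side0",(295,190,330,235),blue)]
for i,v in enumerate(V): cv2.imwrite(f"pics/mb{i}.png",v[1]*255)
r=fit([.669,-.1225,.092,np.radians(-14)],V,(.016,.05,.036)); print("blue",r.x,np.degrees(r.x[3]),r.fun,[v[1].sum()/64 for v in V])
A=load("scene0");B=load("side0")
def tri(a,b):
    M=[];h=[]
    for s,(u,v) in((A,a),(B,b)):
        c,d=ray(s,u,v);d/=np.linalg.norm(d);P=np.eye(3)-np.outer(d,d);M.append(P);h.append(P@c)
    X=np.linalg.lstsq(np.vstack(M),np.hstack(h),rcond=None)[0]; return X.round(3)
print("handle end",tri((138,305),(231,64)),"clamp",tri((55,262),(285,42)), "lowknob",tri((82,160),(292,22)))
E
```

```text
grip [ 0.43095327 -0.0149907   0.08567123 -0.37184477] -21.30513600062016 120.296875 [np.float64(198.9375), np.float64(96.78125)]
blue [ 0.66792907 -0.1230435   0.09452964 -0.10847633] -6.215235602957047 109.890625 [np.float64(407.671875), np.float64(235.890625)]
handle end [0.377 0.171 0.102] clamp [0.481 0.248 0.135] lowknob [0.511 0.18  0.266][ WARN:0@0.862] global loadsave.cpp:1063 imwrite_ Unsupported depth image for selected encoder is fallbacked to CV_8U.
```

```bash
python3 - <<'E'
from h import *
from scipy.spatial.transform import Rotation as R
o=monitor.get_obs(); q=o["orientation"]; M=R.from_quat([*q[1:],q[0]]).as_matrix(); print(M.round(3), np.degrees(np.arctan2(M[1,2],M[0,2])), o["time_s"])
E
```

```text
[[-0.    -0.935  0.355]
 [-0.001  0.355  0.935]
 [-1.     0.    -0.001]] 69.21330010838403 0.15
```

jog_arm(deltas=[[0,-0.1,0.1,0],[0,-0.22,0.2,0],[0,-0.36,0.27,0],[0.02,-0.5,0.27,0],[0.06,-0.64,0.27,0.02],[0.12,-0.78,0.27,0.04],[0.2,-0.9,0.27,0.07],[0.3,-1,0.27,0.071],[0.3,-1,0.27,0.071]])

```text
time_s: 1.05
position: [0.279, 0.1876, 0.3122]
orientation: [0.535, -0.462, 0.535, 0.462]
contact_force: [-0.4, 0.9, -0.6]
finger_gap: 0.0851
```

jog_arm(deltas=[[0,-0.14,0,0],[0.05,-0.28,0,0],[0.14,-0.42,0,0],[0.25,-0.55,-0.05,0],[0.37,-0.65,-0.12,0],[0.47,-0.68,-0.22,0],[0.517,-0.68,-0.307,0],[0.517,-0.68,-0.307,0],[0.517,-0.68,-0.307,0]])

```text
time_s: 1.95
position: [0.4308, -0.0127, 0.2202]
orientation: [0.533, -0.464, 0.534, 0.464]
contact_force: [-0.1, -0.4, 0.4]
finger_gap: 0.0851
```

```bash
python3 - <<'E'
from h import *
o=monitor.get_obs(); print(o["position"],o["joints"])
s=snap("wrist","w1"); s=snap("side","s1"); s=snap("scene","a1")
E
```

```text
[ 0.43080668 -0.01270612  0.22021475] [-2.19025926e-01  1.07717390e-01 -2.79661061e-01  1.18506698e+00
  9.28633632e-06 -7.96556270e-02]
```

View pics/w1.png

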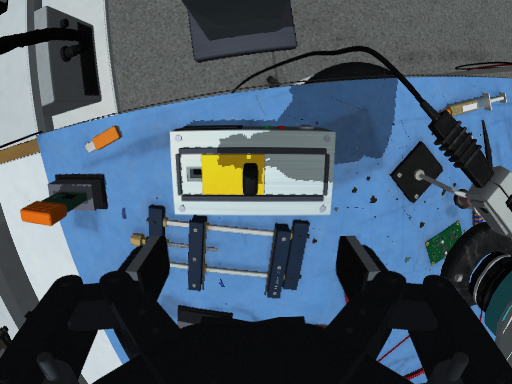

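View pics/s1.png

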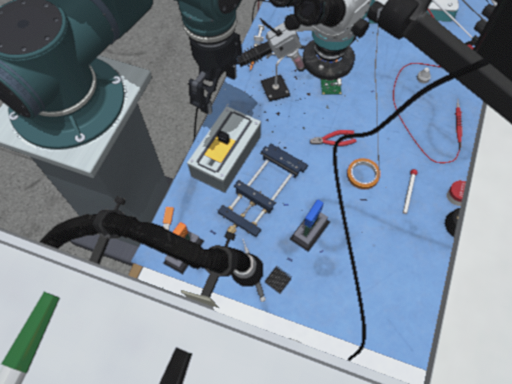

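```bash
python3 - <<'E'
from h import *
s=load("w1"); im=cv2.imread("pics/w1.png")
cv2.imwrite("pics/w1c.png",cv2.resize(im[120:225,165:345],None,fx=4.4,fy=4.4,interpolation=cv2.INTER_CUBIC))
R=s["R"];print((-R.T@s["t"]).round(3),R[2].round(3))
E
```

```text
[ 0.361 -0.004  0.363] [ 0.27  -0.038 -0.962]
```

View pics/w1c.png

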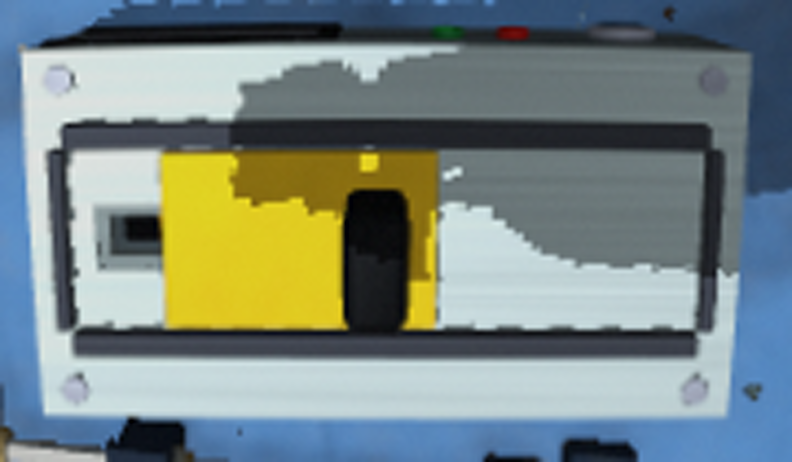

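```bash
python3 - <<'E'
from h import *
s=load("w1")
f=lambda x,y,z: at_z(s,165+(x+.5)/4.4-.5,120+(y+.5)/4.4-.5,z,True)[:2]
q=np.array([f(*p,.065) for p in[(22,48),(752,52),(728,417),(45,415)]]); print(q.round(4).tolist(),q.mean(0).round(4))
dv=(q[1]-q[0]+q[2]-q[3]);ang=np.degrees(np.arctan2(dv[1],dv[0]));print(ang,[np.linalg.norm(q[i]-q[i-1]).round(4) for i in range(4)])
c=q.mean(0);th=np.radians(ang-90);F=lambda p:(np.array([[np.cos(th),np.sin(th)],[-np.sin(th),np.cos(th)]])@(p-c)*1000).round(1)
for n,p in dict(slotend=(95,237,.065),slottop=(95,205,.065),slotbot=(95,270,.065),yelR=(162,240,.067),yelL=(438,240,.067),blkbase=(376,188,.068),blktop=(376,330,.098),railtop=(400,122,.071),railtop2=(400,150,.065),railbot=(400,356,.071),railL=(50,240,.071),railR=(720,240,.071)).items(): print(n,f(*p).round(4),F(f(*p)))
E
```

```text
[[0.3709, -0.0911], [0.3954, 0.077], [0.4846, 0.0644], [0.4605, -0.1037]] [ 0.4278 -0.0134]
81.77454396139466 [np.float64(0.0905), np.float64(0.1698), np.float64(0.0901), np.float64(0.1698)]
slotend [ 0.418  -0.0818] [  0.  -69.2]
slottop [ 0.4104 -0.0804] [ -7.7 -68.8]
slotbot [ 0.4259 -0.0834] [  8.1 -69.6]
yelR [ 0.4207 -0.0655] [  0.3 -52.6]
yelL [ 0.4298 -0.0017] [ 0.2 11.9]
blkbase [ 0.4154 -0.0141] [-12.2  -2.5]
blktop [ 0.4401 -0.0174] [12.7 -2.3]
railtop [ 0.4007 -0.0066] [-27.9   2.8]
railtop2 [ 0.4079 -0.0075] [-20.5   2.9]
railbot [ 0.4552 -0.0141] [27.2  3.2]
railL [ 0.4159 -0.0912] [ -0.7 -78.7]
railR [0.4377 0.0639] [-1.3 77.8]
```

jog_arm(deltas=[[-0.011,-0.01,-0.12,0],[-0.011,-0.01,-0.25,0],[-0.011,-0.01,-0.37,0],[-0.011,-0.01,-0.45,0],[-0.011,-0.01,-0.485,0],[-0.011,-0.01,-0.485,0]])

```text
time_s: 2.7
position: [0.4275, -0.0158, 0.0746]
orientation: [0.533, -0.464, 0.534, 0.464]
contact_force: [-0.3, -0.4, 1.0]
finger_gap: 0.0851
```

jog_arm(deltas=[[0,0,0,0],[0,0,0,0],[0,0,0,0],[0,0,0,0],[0,0,0,0],[0,0,0,0],[0,0,0,0],[0,0,0,0],[0,0,0,0],[0,0,0,0]], claw=-1, force=40)

```text
time_s: 3.7
position: [0.4283, -0.0162, 0.075]
orientation: [0.534, -0.464, 0.534, 0.464]
contact_force: [-2.1, 1.4, 7.4]
finger_gap: 0.0136
```

jog_arm(deltas=[[0.004,0.026,0,0],[0.008,0.053,0,0],[0.012,0.079,0,0],[0.015,0.106,0,0],[0.019,0.132,0,0],[0.023,0.158,0,0],[0.023,0.158,0,0]])

```text
time_s: 4.4
position: [0.4352, 0.0319, 0.075]
orientation: [0.534, -0.464, 0.533, 0.464]
contact_force: [-2.3, 2.4, 7.8]
finger_gap: 0.0133
```

jog_arm(deltas=[[0.001,0.007,0,0],[0.001,0.007,0,0]])

```text
time_s: 4.6
position: [0.4355, 0.0335, 0.0751]
orientation: [0.534, -0.464, 0.534, 0.464]
contact_force: [-2.0, 1.8, 6.9]
finger_gap: 0.0134
```

Not at the stop yet. I'll move on in small steps while watching the force.

jog_arm(deltas=[[0.001,0.007,0,0],[0.002,0.014,0,0],[0.002,0.014,0,0]])

```text
time_s: 4.9
position: [0.4357, 0.0352, 0.0749]
orientation: [0.532, -0.465, 0.536, 0.462]
contact_force: [-4.4, -21.1, 6.1]
finger_gap: 0.013
```

jog_arm(deltas=[[0.001,0.007,0,0],[0.002,0.014,0,0],[0.002,0.014,0,0]])

```text
time_s: 5.2
position: [0.4358, 0.0358, 0.0748]
orientation: [0.53, -0.467, 0.539, 0.459]
contact_force: [-9.3, -55.1, 5.7]
finger_gap: 0.013
```

jog_arm(deltas=[[-0.003,-0.021,0,0],[-0.003,-0.022,0,0],[-0.003,-0.022,0,0]])

```text
time_s: 5.5
position: [0.4356, 0.0348, 0.0751]
orientation: [0.534, -0.464, 0.534, 0.464]
contact_force: [-2.4, -0.9, 7.9]
finger_gap: 0.0132
```

jog_arm(deltas=[[0,0,0,0],[0,0,0,0],[0,0,0,0],[0,0,0,0],[0,0,0,0],[0,0,0.03,0],[0,0,0.12,0],[0,0,0.25,0],[0,0,0.38,0],[0,-0.1,0.5,0],[0,-0.1,0.5,0]], claw=0.3)

```text
time_s: 6.6
position: [0.4374, 0.0032, 0.2293]
orientation: [0.535, -0.466, 0.533, 0.462]
contact_force: [0.7, 0.3, -0.5]
finger_gap: 0.0552
```

```bash
python3 - <<'E'
from h import *
s=snap("wrist","w2"); im=cv2.imread("pics/w2.png"); print(monitor.get_obs()["position"])
cv2.imwrite("pics/w2c.png",cv2.resize(im[100:250,130:370],None,fx=3.3,fy=3.3,interpolation=cv2.INTER_CUBIC))
E
```

```text
[0.43664492 0.00410153 0.22698071]
```

View pics/w2c.png

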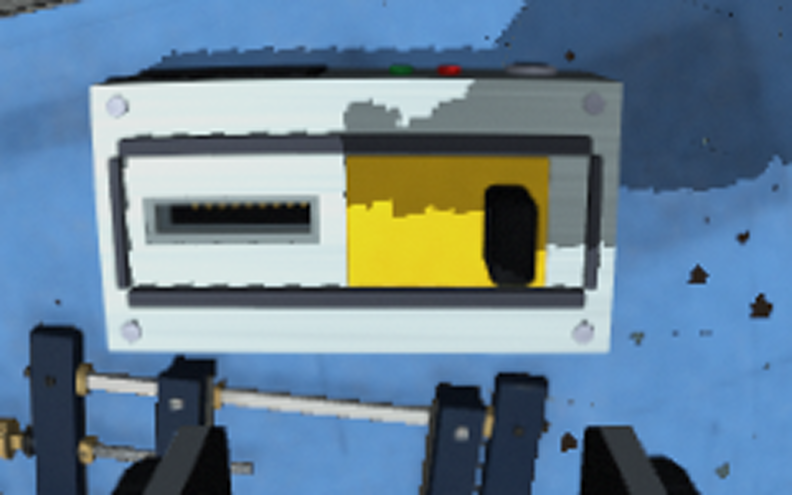

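```bash
python3 - <<'E'
from h import *
s=load("w2")
f=lambda x,y,z: at_z(s,130+(x+.5)/3.3-.5,100+(y+.5)/3.3-.5,z,True)[:2]
q=np.array([f(*p,.065) for p in[(90,84),(622,84),(610,353),(107,350)]]); c=q.mean(0)
dv=(q[1]-q[0]+q[2]-q[3]);ang=np.degrees(np.arctan2(dv[1],dv[0]));print(c.round(4),ang,[np.linalg.norm(q[i]-q[i-1]).round(4) for i in range(4)])
g=np.array([f(*p,.065) for p in[(145,198),(320,196),(320,243),(145,243)]]); print(g.round(4).tolist(),g.mean(0).round(4),[np.linalg.norm(g[i]-g[i-1]).round(4) for i in range(4)])
print("yellow",f(347,220,.067),f(549,220,.067))
o=monitor.get_obs(); print(o["position"],o["orientation"])
E
```

```text
[ 0.4278 -0.0135] 81.60949116791215 [np.float64(0.0902), np.float64(0.1695), np.float64(0.0896), np.float64(0.1707)]
[[0.4106, -0.0796], [0.4186, -0.0229], [0.4338, -0.0253], [0.4253, -0.0827]] [ 0.4221 -0.0526] [np.float64(0.015), np.float64(0.0574), np.float64(0.0154), np.float64(0.058)]
yellow [ 0.42718163 -0.01536302] [0.43603527 0.04828268]
[0.43664492 0.00410153 0.22698071] [ 0.53494528 -0.46461948  0.5331656   0.46227344]
```

```bash
python3 - <<'E'
from h import *
A=load("scene0");B=load("side0")
def tri(a,b):
    M=[];h=[]
    for s,(u,v) in((A,a),(B,b)):
        c,d=ray(s,u,v);d/=np.linalg.norm(d);P=np.eye(3)-np.outer(d,d);M.append(P);h.append(P@c)
    M=np.vstack(M);h=np.hstack(h);X=np.linalg.lstsq(M,h,rcond=None)[0]; return X.round(3),np.linalg.norm(M@X-h).round(3)
print("lamp nozzle",tri((313,145),(246,268)),"top",tri((320,110),(225,256)),"orange",tri((350,195),(182,232)))
print("bend", tri((350,20),(100,222)), tri((335,70),(190,248)))
s=load("w2");print(at_z(B,278,280,.0),at_z(A,282,183,0),"tape",at_z(B,364,173,.01),"stick",at_z(A,345,263,.0))
E
```

```text
lamp nozzle (array([ 0.587, -0.286,  0.129]), np.float64(0.002)) top (array([ 0.566, -0.294,  0.212]), np.float64(0.014)) orange (array([ 0.437, -0.255,  0.1  ]), np.float64(0.007))
bend (array([ 0.472, -0.328,  0.404]), np.float64(0.088)) (array([ 0.538, -0.316,  0.297]), np.float64(0.034))
[ 0.64043768 -0.24891668  0.        ] [ 0.6615642  -0.26644017  0.        ] tape [0.74156099 0.05036024 0.01      ] stick [ 0.37296968 -0.20871318  0.        ]
```

jog_arm(deltas=[[0.04,-0.02,0.083,-0.045],[0.1,-0.05,0.083,-0.09],[0.18,-0.09,0.083,-0.135],[0.26,-0.14,0.083,-0.18],[0.34,-0.18,0.083,-0.225],[0.42,-0.23,0.083,-0.27],[0.5,-0.27,0.083,-0.315],[0.58,-0.31,0.083,-0.36],[0.66,-0.36,0.083,-0.405],[0.72,-0.4,0.083,-0.45],[0.772,-0.423,0.083,-0.495],[0.772,-0.423,0.083,-0.533]])

```text
time_s: 7.85
position: [0.6683, -0.1221, 0.2475]
orientation: [0.701, 0.088, 0.702, -0.088]
contact_force: [0.0, -0.2, -0.4]
finger_gap: 0.0557
```

jog_arm(deltas=[[0,0,0,0],[0,0,0,0]])

```text
time_s: 8.05
position: [0.6669, -0.1212, 0.2491]
orientation: [0.702, 0.085, 0.702, -0.084]
contact_force: [0.1, 0.6, 0.5]
finger_gap: 0.0555
```

```bash
python3 - <<'E'
from h import *
s=snap("wrist","w3"); im=cv2.imread("pics/w3.png"); o=monitor.get_obs(); print(o["position"],o["orientation"],o["joints"],o["time_s"])
E
```

```text
[ 0.66685712 -0.12127278  0.24934598] [ 0.70177998  0.08461353  0.70228603 -0.08449704] [-2.99994390e-01  5.42940994e-01  4.51339451e-01  1.47992838e+00
  3.38586740e-05  1.51053406e+00] 8.1
```

View pics/w3.png

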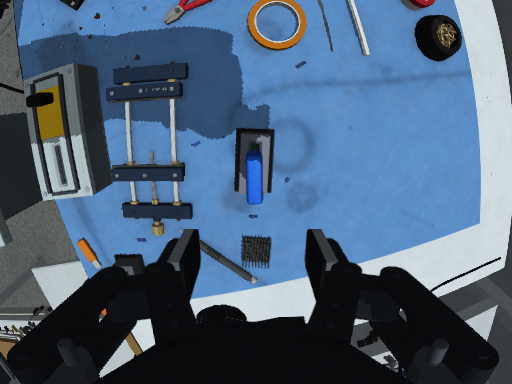

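```bash
python3 - <<'E'
from h import *
im=cv2.imread("pics/w3.png")
cv2.imwrite("pics/w3c.png",cv2.resize(im[120:220,220:290],None,fx=6,fy=6,interpolation=cv2.INTER_CUBIC))
E
```

```text
(no output)
```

View pics/w3c.png

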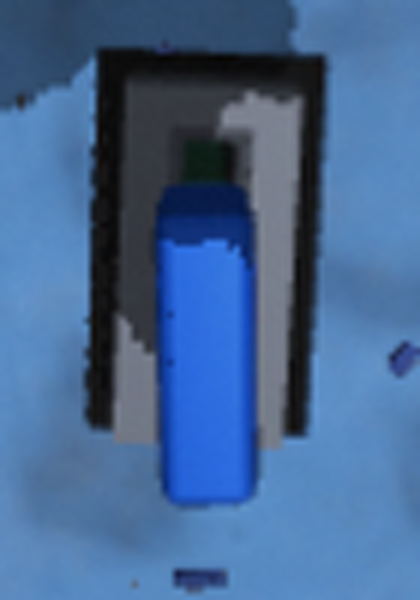

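```bash
python3 - <<'E'
from h import *
s=load("w3")
f=lambda x,y,z: at_z(s,220+(x+.5)/6-.5,120+(y+.5)/6-.5,z,True)[:2]
p=dict(far=(210,503,.110),farL=(163,500,.110),farR=(257,500,.110),nearL=(160,216,.110),nearR=(252,216,.110),nearbot=(204,185,.074))
for k,v in p.items(): print(k,f(*v).round(4))
a,b=f(*p["farL"]),f(*p["nearL"]); print(np.degrees(np.arctan2(*(b-a)[::-1])))
a,b=f(*p["farR"]),f(*p["nearR"]); print(np.degrees(np.arctan2(*(b-a)[::-1])))
st=np.array([f(x,y,.03) for x,y in[(122,78),(304,82),(282,446),(113,442)]]);print("stand",st.round(4).tolist(),st.mean(0).round(4),[np.linalg.norm(st[i]-st[i-1]).round(4) for i in range(4)])
d=st[0]-st[3]+st[1]-st[2];print(np.degrees(np.arctan2(d[1],d[0])))
E
```

```text
far [ 0.6617 -0.1475]
farL [ 0.6543 -0.1452]
farR [ 0.6695 -0.1489]
nearL [ 0.6653 -0.0987]
nearR [ 0.6796 -0.1022]
nearbot [ 0.6721 -0.1008]
76.57671167562663
77.73031806316388
stand [[0.6597, -0.0819], [0.6953, -0.0914], [0.6735, -0.1653], [0.639, -0.1559]] [ 0.6669 -0.1236] [np.float64(0.0769), np.float64(0.0368), np.float64(0.077), np.float64(0.0358)]
73.94608557194495
```

jog_arm(deltas=[[0,-0.008,-0.13,0],[0,-0.008,-0.26,0],[0,-0.008,-0.38,0],[0,-0.008,-0.48,0],[0,-0.008,-0.55,0],[0,-0.008,-0.577,0],[0,-0.008,-0.577,0]])

```text
time_s: 8.8
position: [0.6667, -0.1238, 0.0761]
orientation: [0.701, 0.085, 0.702, -0.085]
contact_force: [-0.8, 0.1, 0.9]
finger_gap: 0.0555
```

jog_arm(deltas=[[0,0,0,0],[0,0,0,0],[0,0,0,0],[0,0,0,0],[0,0,0,0],[0,0,0,0],[0,0,0,0],[0,0,0,0]], claw=-1, force=60)

```text
time_s: 9.6
position: [0.6678, -0.1243, 0.0778]
orientation: [0.703, 0.086, 0.701, -0.086]
contact_force: [-1.3, 0.1, 5.9]
finger_gap: 0.0149
```

jog_arm(deltas=[[0,0,0.02,0],[0,0,0.05,0],[0,0,0.08,0],[0,0,0.12,0],[0,0,0.2,0],[0,0,0.3,0],[0,0,0.4,0],[0,0,0.43,0],[0,0,0.43,0]])

```text
time_s: 10.5
position: [0.6678, -0.1244, 0.207]
orientation: [0.703, 0.086, 0.701, -0.086]
contact_force: [-0.8, 0.2, -1.3]
finger_gap: 0.0155
```

```bash
python3 - <<'E'
from h import *
s=snap("wrist","w4"); snap("side","s4"); snap("scene","a4");o=monitor.get_obs(); print(o["position"],o["orientation"],o["time_s"],o["finger_gap"],o["contact_force"])
a=cv2.imread("pics/a4.png");b=cv2.imread("pics/s4.png");
cv2.imwrite("pics/x4.png",np.hstack([cv2.resize(a[60:210,150:290],(400,428)),cv2.resize(b[130:280,240:380],(400,428))]))
E
```

```text
[ 0.66673935 -0.12401925  0.20415919] [ 0.70120759  0.08599616  0.70254145 -0.08572094] 10.65 0.014927366328425088 [ 0.27455659 -0.02016521 -0.90200834]
```

View pics/w4.png

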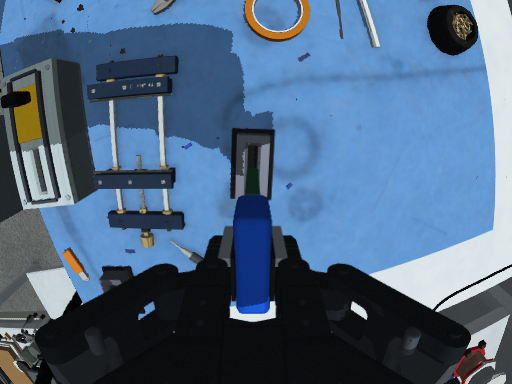

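View pics/x4.png

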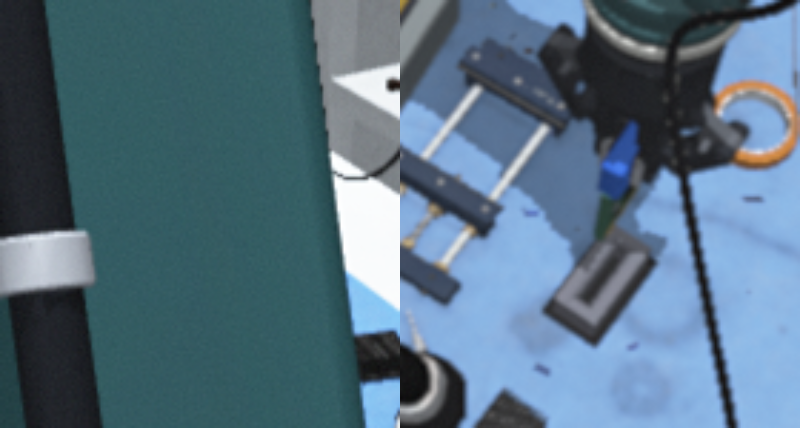

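jog_arm(deltas=[[-0.05,0.02,0,0.004],[-0.13,0.04,0,0.008],[-0.22,0.07,0,0.012],[-0.32,0.1,0,0.016],[-0.42,0.13,0,0.02],[-0.52,0.16,0,0.024],[-0.62,0.19,0,0.028],[-0.71,0.21,0,0.0315],[-0.77,0.23,0,0.0315],[-0.8155,0.237,0,0.0315],[-0.8155,0.237,0,0.0315],[-0.8155,0.237,0,0.0315]])

```text
time_s: 11.85
position: [0.423, -0.0533, 0.2053]
orientation: [0.705, 0.051, 0.705, -0.051]
contact_force: [-1.1, 0.9, -0.8]
finger_gap: 0.0152
```

```bash
cat > look.py <<'E'
import sys
from h import *
from scipy.spatial.transform import Rotation as R
t=sys.argv[1]
s=snap("wrist","w"+t); snap("side","s"+t); snap("scene","a"+t);o=monitor.get_obs(); q=o["orientation"]
M=R.from_quat([*q[1:],q[0]]).as_matrix()
print(o["position"],"zyaw",np.degrees(np.arctan2(M[1,2],M[0,2])),"x",M[:,0].round(4),o["time_s"],o["finger_gap"],o["contact_force"])
w=cv2.imread(f"pics/w{t}.png");a=cv2.imread(f"pics/a{t}.png");b=cv2.imread(f"pics/s{t}.png")
cv2.imwrite(f"pics/x{t}.png",np.hstack([cv2.resize(a[160:310,170:310],(400,428)),cv2.resize(b[60:210,170:310],(400,428))]))
cv2.imwrite(f"pics/wc{t}.png",cv2.resize(w[60:260,160:360],(800,600)[::-1] if 0 else (600,600),interpolation=cv2.INTER_CUBIC))
E
python3 look.py 5
```

```text
[ 0.42328334 -0.05334192  0.20522985] zyaw -8.283993300561994 x [-2.e-04  1.e-04 -1.e+00] 12.0 0.015217470162150224 [ 0.67086206 -0.60119732 -0.39383701]
```

View pics/wc5.png

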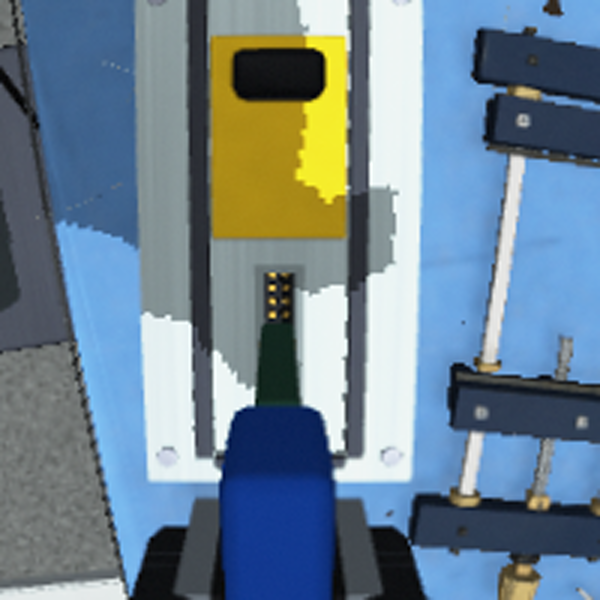

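View pics/x5.png

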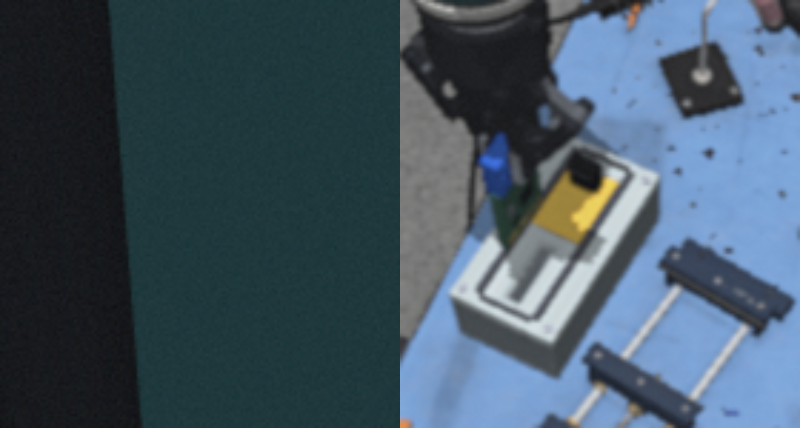

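```bash
python3 - <<'E'
from h import *
w=cv2.imread("pics/w5.png"); cv2.imwrite("pics/wd5.png",cv2.resize(w[140:210,225:285],(600,700),interpolation=cv2.INTER_CUBIC)[:600])
cv2.imwrite("pics/wd5.png",cv2.resize(w[140:200,225:285],(600,600),interpolation=cv2.INTER_CUBIC))
E
```

```text
(no output)
```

View pics/wd5.png

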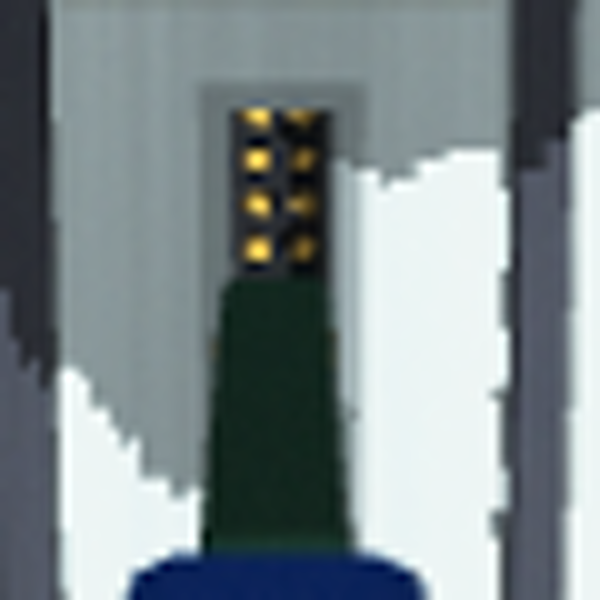

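```bash
python3 - <<'E'
from h import *
s=load("w5")
f=lambda x,y,z: at_z(s,225+(x+.5)/10-.5,140+(y+.5)/10-.5,z,True)[:2]
o=np.array([.4233,-.0533])
th=np.radians(-8.3);F=lambda p:(np.array([[np.cos(th),np.sin(th)],[-np.sin(th),np.cos(th)]])@(np.array(p)-[.4221,-.0529])*1000).round(2)
print("tcp in slot frame",F(o))
for z in (.131,.135):
  print("foot L,R",z,F(f(228,278,z)),F(f(328,278,z)),(F(f(228,278,z))+F(f(328,278,z)))/2)
z=.069+.107-.0; 
for z in(.19,.195,.2): print("blade top",z,F(f(205,550,z)),F(f(352,550,z)),(F(f(205,550,z))+F(f(352,550,z)))/2)
print("slot end outer",F(f(200,85,.065)),F(f(367,85,.065)),"inner",F(f(232,108,.062)),F(f(332,108,.062)))
print("rails",F(f(50,100,.065)),F(f(512,100,.071)))
E
```

```text
tcp in slot frame [ 1.25 -0.22]
foot L,R 0.131 [-3.68 23.29] [ 3.75 23.29] [ 0.035 23.29 ]
foot L,R 0.135 [-3.61 24.12] [ 3.69 24.13] [ 0.04  24.125]
blade top 0.19 [-3.94 20.24] [ 4.21 20.24] [ 0.135 20.24 ]
blade top 0.195 [-3.8  21.77] [ 4.09 21.77] [ 0.145 21.77 ]
blade top 0.2 [-3.67 23.3 ] [ 3.96 23.31] [ 0.145 23.305]
slot end outer [-7.51 28.41] [ 8.47 28.42] inner [-4.51 25.72] [ 5.18 25.72]
rails [-21.93  27.01] [21.94 27.91]
```

jog_arm(deltas=[[0.001,0,-0.05,0],[0.001,0,-0.1,0],[0.001,0,-0.15,0],[0.001,0,-0.18,0],[0.001,0,-0.18,0]])

```text
time_s: 12.5
position: [0.4227, -0.053, 0.1506]
orientation: [0.705, 0.051, 0.706, -0.051]
contact_force: [-0.1, 0.5, -1.2]
finger_gap: 0.0154
```

```bash
python3 look.py 6; python3 - <<'E'
from h import *
w=cv2.imread("pics/w6.png"); cv2.imwrite("pics/wd6.png",cv2.resize(w[110:200,210:300],(600,600),interpolation=cv2.INTER_CUBIC))
E
```

```text
[ 0.42331342 -0.05321513  0.15199161] zyaw -8.2781529307446 x [ 6.e-04 -2.e-04 -1.e+00] 12.65 0.015283549687685402 [ 0.19013106 -0.18227815  0.03080647]
```

View pics/wd6.png

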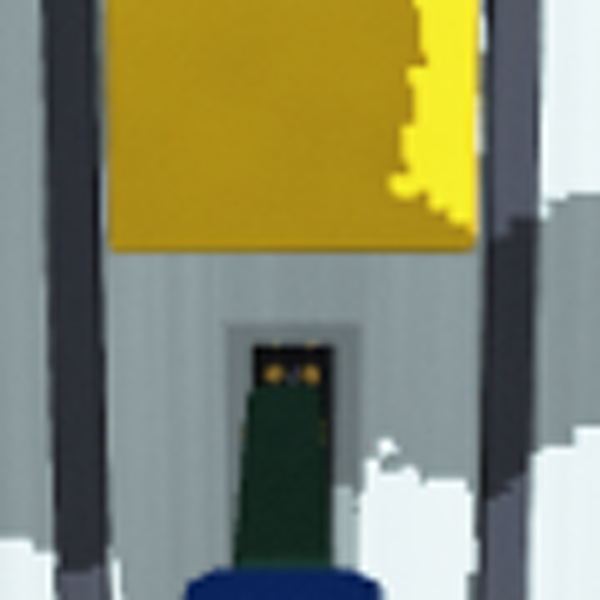

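View pics/x6.png

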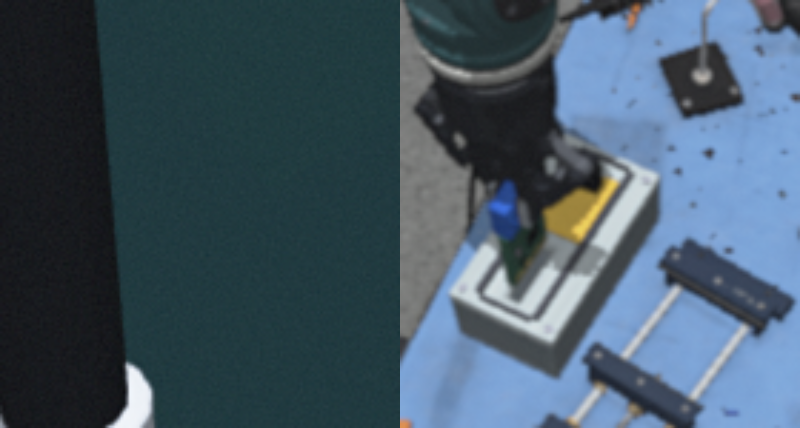

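```bash
python3 - <<'E'
from h import *
s=load("w6")
k=600/90
f=lambda x,y,z: at_z(s,210+(x+.5)/k-.5,110+(y+.5)/k-.5,z,True)[:2]
th=np.radians(-8.3);F=lambda p:(np.array([[np.cos(th),np.sin(th)],[-np.sin(th),np.cos(th)]])@(np.array(p)-[.4221,-.0529])*1000).round(2)
for z in (.078,.082): print("foot",z,F(f(250,388,z)),F(f(322,388,z)))
for z in (.142,.147): print("bladetop",z,F(f(236,567,z)),F(f(332,567,z)))
print("outer",F(f(226,325,.065)),F(f(361,325,.065)),"inner",F(f(253,346,.062)),F(f(334,346,.062)))
print("rails in",F(f(105,250,.066)),F(f(482,250,.071)))
E
```

```text
foot 0.078 [-4.37 23.59] [ 3.6 23.6]
foot 0.082 [-4.29 24.43] [ 3.53 24.44]
bladetop 0.142 [-4.19 22.5 ] [ 3.45 22.51]
bladetop 0.147 [-4.05 24.03] [ 3.34 24.04]
outer [-7.42 28.38] [ 8.32 28.4 ] inner [-4.34 25.32] [ 5.25 25.33]
rails in [-21.34  37.43] [21.73 38.17]
```

jog_arm(deltas=[[0.003,0,0,0],[0.003,0,-0.02,0],[0.003,0,-0.04,0],[0.003,0,-0.06,0],[0.003,0,-0.06,0]])

```text
time_s: 13.15
position: [0.4232, -0.0529, 0.1326]
orientation: [0.705, 0.051, 0.706, -0.051]
contact_force: [-0.1, 0.7, -0.5]
finger_gap: 0.015
```

jog_arm(deltas=[[0,0,-0.02,0],[0,0,-0.04,0],[0,0,-0.06,0],[0,0,-0.08,0],[0,0,-0.08,0]])

```text
time_s: 13.65
position: [0.4233, -0.0529, 0.1087]
orientation: [0.705, 0.051, 0.706, -0.051]
contact_force: [-1.2, 0.0, -1.1]
finger_gap: 0.0151
```

jog_arm(deltas=[[0,0,-0.02,0],[0,0,-0.035,0],[0,0,-0.035,0],[0,0,-0.035,0]])

```text
time_s: 14.05
position: [0.4238, -0.0531, 0.099]
orientation: [0.705, 0.051, 0.705, -0.051]
contact_force: [-0.5, -0.0, -0.7]
finger_gap: 0.0153
```

jog_arm(deltas=[[0,0,-0.01,0],[0,0,-0.015,0],[0,0,-0.015,0],[0,0,-0.015,0]])

```text
time_s: 14.45
position: [0.4239, -0.0531, 0.0946]
orientation: [0.705, 0.051, 0.705, -0.051]
contact_force: [-1.0, 1.2, 4.0]
finger_gap: 0.0153
```

jog_arm(deltas=[[0,0,-0.01,0],[0,0,-0.014,0],[0,0,-0.014,0],[0,0,-0.014,0]])

```text
time_s: 14.85
position: [0.4239, -0.0531, 0.0904]
orientation: [0.705, 0.051, 0.705, -0.051]
contact_force: [-0.9, 0.2, 6.7]
finger_gap: 0.0154
```

```bash
python3 look.py 7; python3 - <<'E'
from h import *
w=cv2.imread("pics/w7.png"); cv2.imwrite("pics/wd7.png",cv2.resize(w[80:260,170:350],(600,600),interpolation=cv2.INTER_CUBIC))
E
```

```text
[ 0.42385734 -0.05308308  0.09046002] zyaw -8.274946612475444 x [ 3.e-04 -1.e-04 -1.e+00] 15.0 0.015366099574828561 [-0.40895651  0.23703937  6.16834521]
```

View pics/wd7.png

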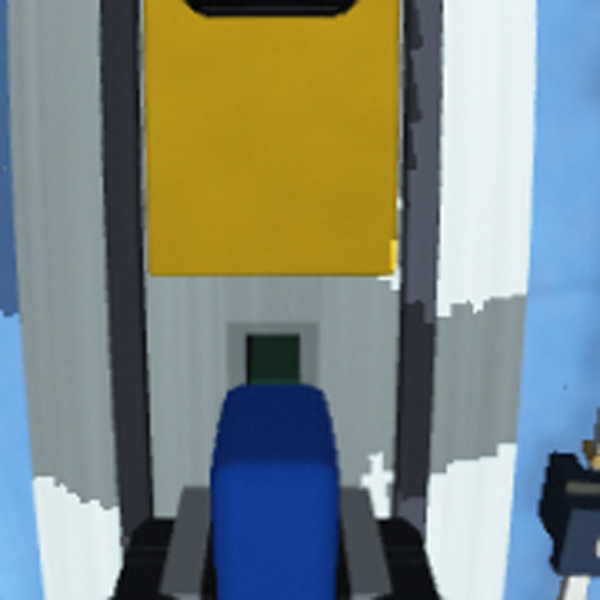

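View pics/x7.png

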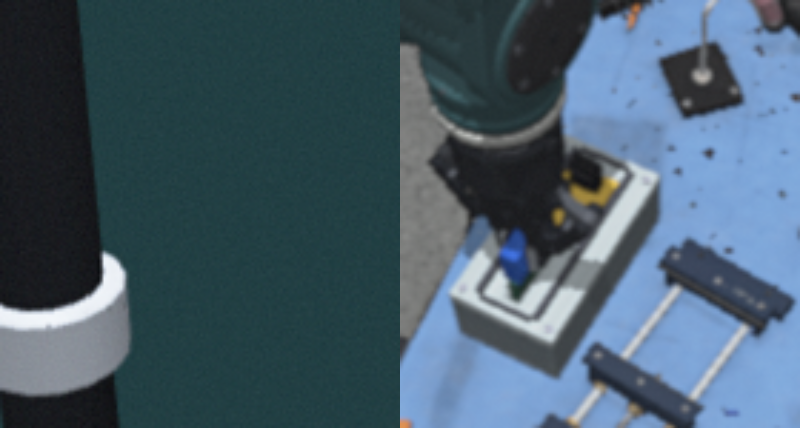

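jog_arm(deltas=[[0,0,-0.004,0],[0,0,-0.004,0],[0,0,-0.004,0],[0,0,-0.004,0],[0,0,-0.004,0]])

```text
time_s: 15.5
position: [0.4239, -0.0531, 0.0893]
orientation: [0.705, 0.051, 0.705, -0.051]
contact_force: [-0.8, 0.2, 6.8]
finger_gap: 0.0152
```

```bash
python3 - <<'E'
from h import *
o=monitor.get_obs();print(o["position"],o["contact_force"],o["finger_gap"],abs(o["dq"]).max(),o["time_s"])
print(arm.hand_in())
E
```

```text
[ 0.42392161 -0.05311069  0.08930506] [-0.81635822  0.17380538  6.76303998] 0.015194970801993224 0.0022190082920381373 15.5
the job is handed in; nothing more can be done
None
```

The job is handed in at 15.5 s, with the blue card through the slot, still gripped, and the contact bed pressed down. `hand_in()` gave no verdict, so these are my own checks.

**What I did**
- **Shutter:** I pinched its block and slid it 51 mm from where it started until it hit the stop. At the stop the force reached 55 N sideways for a moment before I backed off. That was through the fingers, not the arm or gripper body, and below the 120 N wrist limit. A wrist picture afterwards showed the slot clear.
- **Card:** I lifted the blue card out of its stand. Over the slot I corrected its position by 0.8 mm from a wrist picture, and it went in without touching the sides.

**Last checks**
- **Bed depth:** I had no direct reading. The push of about 6.8 N suggests about 7–8 mm, and the height of the foot suggests about 9–10 mm. The two disagree slightly, but both exceed 6 mm.
- **Grip and pose:** the finger opening is 15.2 mm on the 16 mm grip. The tool was vertical and the arm at rest.
- **Position in the slot:** the measured tool position is about 1.8 mm from my measured slot centre. The camera showed the card itself centred to within about 1 mm.
- **Other objects:** I did not go near the orange card, memory stick, heat sink or tape roll, but I did not measure them again at the end.

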